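Open the manifold valves of the fitted ports

ROBOT

A 7-joint arm with a two-finger parallel gripper is mounted at the origin on the work surface; the furniture and walls round the work are solid. World frame = base frame: x ahead of the robot, y to its left, z up, the work surface at z = 0. Lengths are in m, angles in degrees, forces in N, time in s.
With the tool pointing down it reaches from about 0.425 to 0.95 m from the base axis. Payload 4.7 kg.
Tool frame: the origin (TCP) lies at the very end of the fingers, on their centre line; the grasp point (between the pads) lies hold_point_z behind it (hold_point_z is the distance from the TCP to the grasp point, in m); z points along the fingers, y is the line along which they close (so a half turn about z gives the same grasp; the last joint's range is limited). The gripper opens to 87 mm and grips with 3 to 60 N. Pads are 19 mm wide; open, the fingers measure 117 mm over their backs; the gripper's body (75 mm by 190 mm) begins 51 mm behind the grasp point.
Start: joints at [-76.713, 26.849, -2.785, 87.806, 1.381, 65.374, -4.715], TCP at [0.174, 0.652, 0.19] pointing down, gripper open.
Joint ranges: [-148.3, 148.3], [-19.14, 114.17], [-79.39, 73.82], [5.75, 140.21], [-59.74, 239.74], [12.07, 113.84], [-152.46, 152.46]. Speed limits (degrees/s): [147.25, 147.25, 180, 180, 180, 180, 180].

INTERFACE

Orientations are given as a 3x3 rotation matrix whose columns are the frame's x, y, z axes.
In Python, from plant import * gives the robot as it stands. The module is installed in compiled form; this text tells all that it offers.
- The arm moves only by the tool move_arm, never from a script. Its argument "rows" is a list of rows, each an object with "offset": the shift along the tool's x, y, z in m, a list of three; "spin": the turn about the tool's z in degrees; "gripper": the opening, from 0 (shut) to 1 (fully open). A call has 1 to 5 rows; each row shifts and turns the commanded pose from where the row before left it, along the tool's axes as they then stand; what a row does not reach is not made up. A row lasts 1/10 s, in which the tool goes at most 50 mm and 8.59 degrees, less where a joint would pass 70% of its speed; a pose out of reach is approached as far as the arm can. A call is refused whole if a number of a shift passes 0.05 or a number of a turn 8.59, either way. A call with a gripper value outside its range is refused whole. The fingers move at their own pace and stop on an object; "force" is the grip in N (left out, the last holds). Time passes only in rows, so rows that do not move let the fingers close. It gives the time, the measured TCP pose, the force, the opening and the grip force at its end, in the units of the state.
- get_obs(): the state, without advancing time (a new reading comes with each control period).
- grab_frame(name): name is "side" or "top" or "wrist"; returns a dict with "pixels" (400x640x3 uint8, red, green, blue), "depth" (400x640 float32, m along the optical axis (not along the pixel's ray), 0 where there is no reading), "intrinsics" (3x3 intrinsics, pixels), "eye" and "attitude" of the camera in the world; the wrist camera has in their place "mount" (4x4, takes a point from camera to tool coordinates, whose origin is the TCP and whose axes are the flange's). Camera axes: x right, y up, looking along -z (the intrinsics and any distortion apply to the point x, -y, -z); pixel columns grow to the right and rows downward; lengths in m; the calibration is good to about 2 mm. A picture is of the moment at which its call begins: read the wrist's pose just before it.
- finish_job(): hands the job in; it is judged then, once.
The state is a dict: "clock": time; "qpos": joint angles; "qd": joint speeds; "joint_efforts": joint torques, N m; "tool_pos": TCP position; "tool_rot": TCP orientation; "force": force on the tool from outside, world axes, zero at the start; "moment": the same for the moment, N m; "width": finger opening in m; "grip_force": force on a finger pad.
Only numpy, scipy, OpenCV 4.12 (cv2) and the standard library are available. Lean on these libraries where they do the work, as an engineer would, in place of code of your own. Each camera call takes 0.05 s, during which the arm holds its last target. There are 200 camera calls.

TASK

On the valve manifold, each port has its own toggle in the row in front of it, and all four toggles are shut, leaning away from the ports. Open the toggles of the two ports that carry a tall barbed adaptor by pushing each one fully over to its stop towards its port. Leave the toggles of the two ports closed off with a low blanking nut as they are.

Things in the scene. Friction and masses are not known exactly. Their poses are not given: they have to be found in the camera images.
- manifold: fixed aluminium valve block: x -53 to +77 mm, 196 mm long in y, flat top 42 mm above the worktop. Origin on the worktop under the middle of the toggle row; y along the row, z up, x from toggles to ports (away from the robot). Four steel toggles at x = 0, y = +67.5, +22.5, -22.5, -67.5 mm; behind each its port at x = +55 mm, same y. Two ports have nuts (26 mm wide, 19 mm high).
- adaptor_1_center (a point): centre, half-way up, of a tall barbed adaptor fixed upright on one of the manifold's ports: hexagon foot, ribbed neck, brass, 31 mm across, 40 mm high, foot on the block's top (z = 42 mm). z up. Its toggle is the one with the same y in the manifold's frame.
- adaptor_3_center (a point): centre, half-way up, of the other tall barbed adaptor fixed upright on a port: same shape, steel, 27 mm across, 38 mm high, foot on the block's top (z = 42 mm). z up. Its toggle is the one with the same y in the manifold's frame.
- toggle_1 (a joint): toggle at the left end (y = +67.5 mm) in the manifold frame. Round bar, 14 mm thick in its upper half, 65 mm from pivot (x = 0, z = 46 mm, axis y) to tip centre. 0 = shut, leaning 0.55 rad to the manifold's -x (tip x = -34, z = 101 mm); 1.1 rad = open, at its hard stop, leaning 0.55 rad to +x over to its port. Starts at 0 to 0.1; about 2 to 3 N moves it; stays where left.
- toggle_2 (a joint): toggle at the second place from the left (y = +22.5 mm) in the manifold frame. Round bar, 14 mm thick in its upper half, 65 mm from pivot (x = 0, z = 46 mm, axis y) to tip centre. 0 = shut, leaning 0.55 rad to the manifold's -x (tip x = -34, z = 101 mm); 1.1 rad = open, at its hard stop, leaning 0.55 rad to +x over to its port. Starts at 0 to 0.1; about 2 to 3 N moves it; stays where left.
- toggle_3 (a joint): toggle at the third place from the left (y = -22.5 mm) in the manifold frame. Round bar, 14 mm thick in its upper half, 65 mm from pivot (x = 0, z = 46 mm, axis y) to tip centre. 0 = shut, leaning 0.55 rad to the manifold's -x (tip x = -34, z = 101 mm); 1.1 rad = open, at its hard stop, leaning 0.55 rad to +x over to its port. Starts at 0 to 0.1; about 2 to 3 N moves it; stays where left.
- toggle_4 (a joint): toggle at the right end (y = -67.5 mm) in the manifold frame. Round bar, 14 mm thick in its upper half, 65 mm from pivot (x = 0, z = 46 mm, axis y) to tip centre. 0 = shut, leaning 0.55 rad to the manifold's -x (tip x = -34, z = 101 mm); 1.1 rad = open, at its hard stop, leaning 0.55 rad to +x over to its port. Starts at 0 to 0.1; about 2 to 3 N moves it; stays where left.

How it is judged (in metres and radians):
At the end, for the whole second after the job is handed in: The two toggles in front of ports with adaptors are open (above 0.88 of 1.1 rad); the two in front of ports with nuts are shut (below 0.25 rad) ((y of adaptor_1_center in the frame of manifold below 0.0525 m or y of adaptor_1_center in the frame of manifold above 0.0825 m or value of joint toggle_1 above 0.88 rad) and (y of adaptor_3_center in the frame of manifold below 0.0525 m or y of adaptor_3_center in the frame of manifold above 0.0825 m or value of joint toggle_1 above 0.88 rad) and (y of adaptor_1_center in the frame of manifold below 0.0075 m or y of adaptor_1_center in the frame of manifold above 0.0375 m or value of joint toggle_2 above 0.88 rad) and (y of adaptor_3_center in the frame of manifold below 0.0075 m or y of adaptor_3_center in the frame of manifold above 0.0375 m or value of joint toggle_2 above 0.88 rad) and (y of adaptor_1_center in the frame of manifold below -0.0375 m or y of adaptor_1_center in the frame of manifold above -0.0075 m or value of joint toggle_3 above 0.88 rad) and (y of adaptor_3_center in the frame of manifold below -0.0375 m or y of adaptor_3_center in the frame of manifold above -0.0075 m or value of joint toggle_3 above 0.88 rad) and (y of adaptor_1_center in the frame of manifold below -0.0825 m or y of adaptor_1_center in the frame of manifold above -0.0525 m or value of joint toggle_4 above 0.88 rad) and (y of adaptor_3_center in the frame of manifold below -0.0825 m or y of adaptor_3_center in the frame of manifold above -0.0525 m or value of joint toggle_4 above 0.88 rad) and (value of joint toggle_1 below 0.25 rad or y of adaptor_1_center in the frame of manifold between 0.0525 and 0.0825 m or y of adaptor_3_center in the frame of manifold between 0.0525 and 0.0825 m) and (value of joint toggle_2 below 0.25 rad or y of adaptor_1_center in the frame of manifold between 0.0075 and 0.0375 m or y of adaptor_3_center in the frame of manifold between 0.0075 and 0.0375 m) and (value of joint toggle_3 below 0.25 rad or y of adaptor_1_center in the frame of manifold between -0.0375 and -0.0075 m or y of adaptor_3_center in the frame of manifold between -0.0375 and -0.0075 m) and (value of joint toggle_4 below 0.25 rad or y of adaptor_1_center in the frame of manifold between -0.0825 and -0.0525 m or y of adaptor_3_center in the frame of manifold between -0.0825 and -0.0525 m)); the robot touches nothing.
It fails at once if a toggle whose port carries a blanking nut was pushed out of its shut position (beyond 0.4 rad) ((value of joint toggle_1 above 0.4 rad and (y of adaptor_1_center in the frame of manifold below 0.0525 m or y of adaptor_1_center in the frame of manifold above 0.0825 m) and (y of adaptor_3_center in the frame of manifold below 0.0525 m or y of adaptor_3_center in the frame of manifold above 0.0825 m)) or (value of joint toggle_2 above 0.4 rad and (y of adaptor_1_center in the frame of manifold below 0.0075 m or y of adaptor_1_center in the frame of manifold above 0.0375 m) and (y of adaptor_3_center in the frame of manifold below 0.0075 m or y of adaptor_3_center in the frame of manifold above 0.0375 m)) or (value of joint toggle_3 above 0.4 rad and (y of adaptor_1_center in the frame of manifold below -0.0375 m or y of adaptor_1_center in the frame of manifold above -0.0075 m) and (y of adaptor_3_center in the frame of manifold below -0.0375 m or y of adaptor_3_center in the frame of manifold above -0.0075 m)) or (value of joint toggle_4 above 0.4 rad and (y of adaptor_1_center in the frame of manifold below -0.0825 m or y of adaptor_1_center in the frame of manifold above -0.0525 m) and (y of adaptor_3_center in the frame of manifold below -0.0825 m or y of adaptor_3_center in the frame of manifold above -0.0525 m))).
It also fails if it takes over 42 s, if anything falls off the work surface, if the arm or the gripper's body presses on something with over 40 N, if the wrist force passes 120 N, or if a joint passes its speed limit or range.

## Working session

There is one attempt and no reset: what is moved stays moved. The work goes in short steps, Python scripts to look and compute and a tool call to move; the robot and the scene stay as the last step left them, time stands still between calls to the robot, and variables do not carry over. Pictures are saved under pics/ and viewed, at most 10 in all, crops included, and the job is handed in when it is done.

Besides the shell and the picture viewer there is one more tool, called after "Emit:" as name(argument=value, ...), one argument or row to a line, values as JSON. move_arm: Moves the arm, as the interface text tells. Its arguments: {"type":"object","properties":{"rows":{"type":"array","items":{"type":"object","properties":{"offset":{"type":"array","items":{"type":"number"}},"spin":{"type":"number"},"gripper":{"type":"number"}}}},"force":{"type":"number"}},"required":["rows"]}

```bash
mkdir -p pics
cat > h.py <<'E'
from plant import *
import numpy as np, cv2
def save(n,f):
    d=grab_frame(n); cv2.imwrite('pics/'+f+'.png',d['pixels'][:,:,::-1]); np.savez('pics/'+f,**d); return d
def pt(f,u,v):
    d=np.load('pics/'+f+'.npz'); z=d['depth'][v,u]; K=d['intrinsics']
    p=np.array([(u-K[0,2])/K[0,0]*z,-(v-K[1,2])/K[1,1]*z,-z]); return d['eye']+d['attitude']@p
E
python3 - <<'E'
from h import *
for n in('side','top'):
    d=save(n,n+'0'); print({k:v for k,v in d.items() if k not in('pixels','depth')})
s=get_obs();print(s['tool_pos'],s['tool_rot'],s['clock'],s['width'])
E
```

```text
{'intrinsics': array([[493.20590297,   0.        , 313.67822867],
       [  0.        , 493.20590297, 201.06767312],
       [  0.        ,   0.        ,   1.        ]]), 'eye': array([0.37578352, 0.66581233, 0.62259272]), 'attitude': array([[-0.97042794,  0.16794696, -0.17338809],
       [-0.24108784, -0.63833688,  0.73102851],
       [ 0.012094  ,  0.75121225,  0.65994992]])}
{'intrinsics': array([[431.99994463,   0.        , 316.90139391],
       [  0.        , 431.99994463, 202.04354873],
       [  0.        ,   0.        ,   1.        ]]), 'eye': array([0.35722003, 0.02645613, 0.89628404]), 'attitude': array([[-0.02559208,  0.98356542, -0.17872915],
       [-0.99964281, -0.02655621, -0.00300361],
       [-0.00770061,  0.17858844,  0.98389373]])}
[0.17391568 0.65158914 0.18899144] [[-9.66189274e-01  2.57833591e-01 -3.55103958e-04]
 [ 2.57833814e-01  9.66187716e-01 -1.73816278e-03]
 [-1.05059669e-04 -1.77095204e-03 -9.99998426e-01]] 0.1 0.08746685367205093
```

View pics/top0.png

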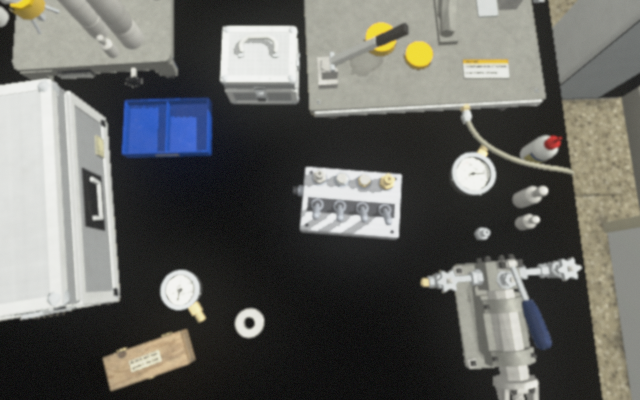

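View pics/side0.png

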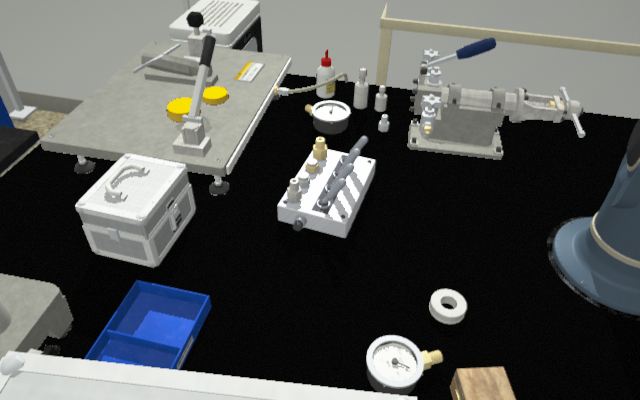

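Run:
```python
from h import *
t=cv2.imread('pics/top0.png')[155:250,290:415]; s=cv2.imread('pics/side0.png')[125:245,265:390]
t=cv2.resize(t,None,fx=5,fy=5,interpolation=2)[:475]; s=cv2.resize(s,None,fx=4.8,fy=4.8,interpolation=2)
cv2.imwrite('pics/ct.png',t);cv2.imwrite('pics/cs.png',s)
```

```text
(no output)
```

View pics/ct.png

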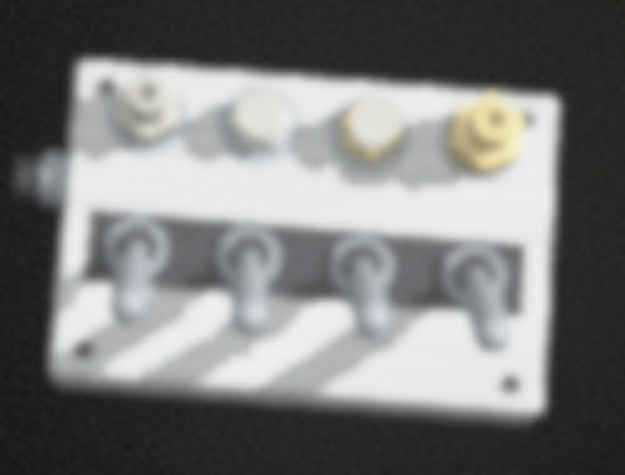

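View pics/cs.png

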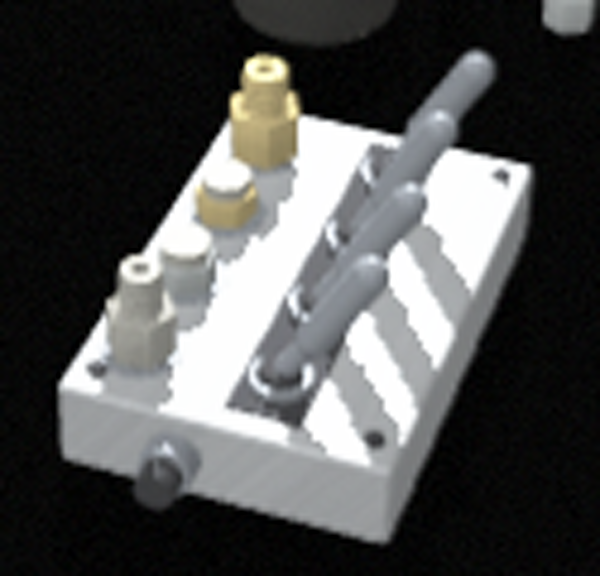

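The left-end port (steel, crop 145,105) and right-end port (brass, 490,130) carry the tall adaptors. The two middle ports have nuts, so toggles 1 and 4 must open. Next I fit the manifold pose.

```bash
cat >> h.py <<'E'
def ray(f,u,v,z):
    d=np.load('pics/'+f+'.npz'); K=d['intrinsics']
    r=d['attitude']@np.array([(u-K[0,2])/K[0,0],-(v-K[1,2])/K[1,1],-1]); return d['eye']+r*(z-d['eye'][2])/r[2]
E
python3 - <<'E'
from h import *
T=lambda u,v,z:ray('top0',290+u/5-.4,155+v/5-.4,z); S=lambda u,v,z:ray('side0',265+u/4.8-.4,125+v/4.8-.4,z)
c=[T(78,62,.042),T(560,97,.042),T(547,405,.042),T(54,377,.042)]
h=[T(107,88,.042),T(530,118,.042),T(510,383,.042),T(83,350,.042)]
ce=[S(62,388,.042),S(532,172,.042),S(388,465,.042)]
for n,p in(('corner',c),('hole',h)):
    p=np.array(p);print(n,p.round(4).tolist(),p.mean(0)); y=p[0]-p[1]+p[3]-p[2]; print(np.degrees(np.arctan2(-y[0],y[1])),np.linalg.norm(p[0]-p[1]),np.linalg.norm(p[0]-p[3]))
print('side TL,BR,BL',np.array(ce).round(4))
m=np.array(c).mean(0);y=(c[0]-c[1]+c[3]-c[2]);a=np.arctan2(-y[0],y[1]);X=np.array([np.cos(a),np.sin(a)]);Y=np.array([-X[1],X[0]])
o=m[:2]-.012*X; print('origin',o,'X',X)
for n,u,v in((1,130,305),(2,251,318),(3,376,320),(4,493,332)):
    print('tip top',n,T(u,v,.105)[:2],'expected',o-.034*X+Y*(.0675-.045*(n-1)))
for n,u,v in((1,370,268),(4,482,64)): print('tip side',n,S(u,v,.104)[:2])
E
```

```text
corner [[0.5857, 0.0511, 0.042], [0.5656, -0.1444, 0.042], [0.4405, -0.1316, 0.042], [0.4568, 0.0633, 0.042]] [ 0.51217798 -0.04040677  0.042     ]
-5.3236037466898445 0.19645614428455593 0.12942557061248391
hole [[0.5745, 0.0395, 0.042], [0.5572, -0.1317, 0.042], [0.4497, -0.1175, 0.042], [0.4673, 0.0515, 0.042]] [ 0.51216794 -0.03953996  0.042     ]
-5.8597688445488645 0.1720447671159178 0.10778443400339598
side TL,BR,BL [[ 0.5872  0.0502  0.042 ]
 [ 0.4397 -0.1262  0.042 ]
 [ 0.4632  0.0601  0.042 ]]
origin [ 0.50022974 -0.0392934 ] X [ 0.99568656 -0.09278078]
tip top 1 [0.47552885 0.03193278] expected [0.4726391  0.03106998]
tip top 2 [ 0.46947758 -0.01266193] expected [ 0.46846396 -0.01373591]
tip top 3 [ 0.46749982 -0.0587819 ] expected [ 0.46428883 -0.05854181]
tip top 4 [ 0.46188442 -0.10169127] expected [ 0.46011369 -0.1033477 ]
tip side 1 [0.47929142 0.02861436]
tip side 4 [ 0.46232497 -0.1065834 ]
```

Run:
```python
from h import *
H=np.full((20,20),-1.)
for f in('top0','side0'):
    d=np.load('pics/'+f+'.npz');K=d['intrinsics'];z=d['depth'];v,u=np.mgrid[:400,:640]
    P=np.stack([(u-K[0,2])/K[0,0]*z,-(v-K[1,2])/K[1,1]*z,-z],-1)@d['attitude'].T+d['eye']
    P=P[(z>0)]
    i=np.floor((P[:,0])/.05).astype(int);j=np.floor((P[:,1]+.2)/.05).astype(int)
    k=(i>=0)&(i<16)&(j>=0)&(j<20); np.maximum.at(H,(i[k],j[k]),P[k,2])
print('cols y from -.2 step .05; rows x from 0; mm');print((H[:16]*1000).astype(int))
```

```text
cols y from -.2 step .05; rows x from 0; mm
[[    2     2   175 -1000   166   143    11     2     2     1 -1000 -1000
  -1000 -1000 -1000 -1000 -1000 -1000 -1000 -1000]
 [    3     2   172   253   253    25     2     2     2     2 -1000 -1000
  -1000 -1000 -1000 -1000 -1000 -1000 -1000 -1000]
 [    4     3     4    12    11     4     4     5     3     3     4     3
      4     4     3     4     3     1 -1000 -1000]
 [    4     4     4     4     5     4     5     5     4     5    49    51
     51     6     4     4     4     5 -1000 -1000]
 [    4     4     4     6     5     4     5     4     4    50    51    52
     51     6     4     4     5     4 -1000 -1000]
 [    5     4     3     4     4     5    20    22     3    51    51    47
      6     4     4     4    23    26 -1000 -1000]
 [  162     3     4     4     4     4     5    21     4    43    44     4
    206   208   204   157    27    25 -1000 -1000]
 [  163     4     4     4     4     4     4     4     4    44    44     5
    204   205   203 -1000 -1000 -1000 -1000 -1000]
 [    5    46    45    44    35     5     4     4     5 
[... 244 characters left out ...]
    4     5     4     4
     74   205   202   202 -1000 -1000 -1000 -1000]
 [    5    84    65    64    83    44     4     4     4     5     4     5
      5   204   203   202 -1000 -1000 -1000 -1000]
 [    4     4     4     5     5     4     4     4     5    31    31    30
     31   204   202   202 -1000 -1000 -1000 -1000]
 [   97    97    98    97    98     4     4     4     5    30    27     7
     30   206   206   204 -1000 -1000 -1000 -1000]
 [   99   260   244   204   162   117   116   116   118    32    32    32
     31   207   206   204 -1000 -1000 -1000 -1000]
 [  115   263   248   206   162   117   123   120   118    29    29    47
     60     4    56    53    78 -1000 -1000 -1000]]
```

Emit:
move_arm(
  rows=[
    {"offset":[0,0,-0.04],"spin":-5,"gripper":0},
    {"offset":[0,0,-0.04],"spin":-4.3,"gripper":0},
    {"offset":[0,0,0],"spin":0,"gripper":0},
  ],
  force=20,
)

```text
clock: 0.4
tool_pos: [0.1746, 0.6553, 0.2763]
tool_rot: [[-0.995, 0.098, 0.002], [0.098, 0.995, 0.011], [-0.001, 0.011, -1.0]]
force: [1.1, -0.1, 0.4]
width: 0.0707
grip_force: 0.0
```

Emit:
move_arm(
  rows=[
    {"offset":[-0.0305,-0.039,0],"gripper":0},
    {"offset":[-0.0305,-0.039,0],"gripper":0},
    {"offset":[-0.0305,-0.039,0],"gripper":0},
    {"offset":[-0.0305,-0.039,0],"gripper":0},
  ],
)

```text
$.rows[0]: bad value
```

Emit:
move_arm(
  rows=[
    {"offset":[-0.0305,-0.039,0],"gripper":0},
    {"offset":[-0.0305,-0.039,0],"gripper":0},
    {"offset":[-0.0305,-0.039,0],"gripper":0},
    {"offset":[0,0,0],"gripper":0},
  ],
)

```text
$.rows[0]: bad value
```

Emit:
move_arm(
  rows=[
    {"offset":[-0.0305,-0.039,0],"spin":0,"gripper":0},
    {"offset":[-0.0305,-0.039,0],"spin":0,"gripper":0},
    {"offset":[-0.0305,-0.039,0],"spin":0,"gripper":0},
    {"offset":[-0.0305,-0.039,0],"spin":0,"gripper":0},
  ],
)

```text
clock: 0.8
tool_pos: [0.2808, 0.4828, 0.2692]
tool_rot: [[-0.995, 0.098, -0.0], [0.098, 0.995, -0.001], [0.0, -0.001, -1.0]]
force: [1.5, -0.0, 0.2]
width: 0.039
grip_force: 0.0
```

Emit:
move_arm(
  rows=[
    {"offset":[-0.0305,-0.039,0],"spin":0,"gripper":0},
    {"offset":[-0.0305,-0.039,0],"spin":0,"gripper":0},
    {"offset":[-0.0305,-0.039,0],"spin":0,"gripper":0},
    {"offset":[0,0,0],"spin":0,"gripper":0},
  ],
)

```text
clock: 1.2
tool_pos: [0.3643, 0.3523, 0.2697]
tool_rot: [[-0.994, 0.111, 0.002], [0.111, 0.994, -0.003], [-0.002, -0.003, -1.0]]
force: [0.3, 0.8, 0.4]
width: 0.0071
grip_force: 0.0
```

Emit:
move_arm(
  rows=[
    {"offset":[-0.0155,-0.044,0],"spin":0,"gripper":0},
    {"offset":[-0.0155,-0.044,0],"spin":0,"gripper":0},
    {"offset":[-0.0155,-0.044,0],"spin":0,"gripper":0},
    {"offset":[-0.0155,-0.044,0],"spin":0,"gripper":0},
  ],
)

```text
clock: 1.6
tool_pos: [0.4038, 0.1768, 0.2695]
tool_rot: [[-0.995, 0.098, -0.0], [0.098, 0.995, 0.0], [0.0, 0.0, -1.0]]
force: [0.6, 0.3, -0.4]
width: 0.0002
grip_force: 0.0
```

Emit:
move_arm(
  rows=[
    {"offset":[-0.0155,-0.044,0],"spin":0,"gripper":0},
    {"offset":[-0.0155,-0.044,0],"spin":0,"gripper":0},
    {"offset":[-0.0155,-0.044,0],"spin":0,"gripper":0},
    {"offset":[0,0,0],"spin":0,"gripper":0},
    {"offset":[0,0,0],"spin":0,"gripper":0},
  ],
)

```text
clock: 2.1
tool_pos: [0.4372, 0.0421, 0.2696]
tool_rot: [[-0.995, 0.101, -0.001], [0.101, 0.995, 0.001], [0.001, 0.0, -1.0]]
force: [0.1, 0.4, -0.1]
width: 0.0002
grip_force: 0.0
```

```bash
cat >> h.py <<'E'
o=np.array([.5003,-.039]);X=np.array([.9953,-.0970]);Y=np.array([.0970,.9953])
def where():
    s=get_obs();p=s['tool_pos'];q=p[:2]-o;print('manifold xy mm',q@X*1e3,q@Y*1e3,'z',p[2]*1e3,'rot',np.round(s['tool_rot'],3).tolist(),s['force'],s['width'],s['clock'])
E
python3 -c "
from h import *
where()
d=save('side','s1');cv2.imwrite('pics/s1c.png',cv2.resize(cv2.imread('pics/s1.png')[60:260,230:430],None,fx=3,fy=3))"
```

```text
manifold xy mm -70.71979466049915 74.61004826620666 z 269.59574524419423 rot [[-0.995, 0.101, -0.001], [0.101, 0.995, 0.001], [0.001, 0.0, -1.0]] [ 0.06449332  0.441997   -0.12679439] 0.00017182506797588942 2.1
```

View pics/s1c.png

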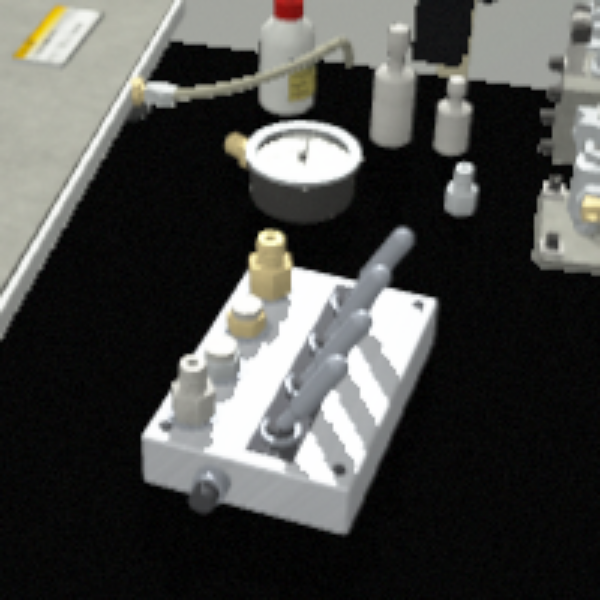

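The black fingertips show at the top of the crop (445,25). The toggles are unchanged, all shut. Now descending in front of toggle 1.

Emit:
move_arm(
  rows=[
    {"offset":[0,-0.007,0.045],"spin":0,"gripper":0},
    {"offset":[0,0,0.045],"spin":0,"gripper":0},
    {"offset":[0,0,0.045],"spin":0,"gripper":0},
    {"offset":[0,0,0.045],"spin":0,"gripper":0},
    {"offset":[0,0,0],"spin":0,"gripper":0},
  ],
)

```text
clock: 2.65
tool_pos: [0.4313, 0.0365, 0.0852]
tool_rot: [[-0.995, 0.095, -0.013], [0.095, 0.995, -0.003], [0.012, -0.004, -1.0]]
force: [-1.3, 0.6, 0.3]
width: 0.0004
grip_force: 0.0
```

```bash
python3 -c "
from h import *
where()
d=save('side','s2');cv2.imwrite('pics/s2c.png',cv2.resize(cv2.imread('pics/s2.png')[60:260,230:430],None,fx=3,fy=3))"
```

```text
manifold xy mm -75.9673350886155 68.44110351717816 z 85.21715126012049 rot [[-0.995, 0.095, -0.013], [0.095, 0.995, -0.003], [0.012, -0.004, -1.0]] [-1.30456335  0.61273395  0.31453771] 0.00036570959138629695 2.65
```

View pics/s2c.png

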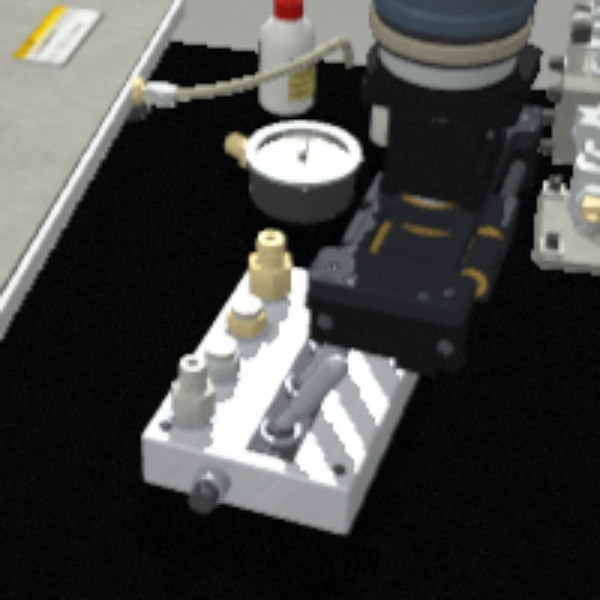

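The gripper stands in front of the toggles, with its body well above the tips and the fingers hidden behind it. Now pushing toggle 1.

Emit:
move_arm(
  rows=[
    {"offset":[0,0,0],"spin":0,"gripper":0},
    {"offset":[-0.012,0,0],"spin":0,"gripper":0},
    {"offset":[-0.012,0,0],"spin":0,"gripper":0},
    {"offset":[-0.012,0,0],"spin":0,"gripper":0},
    {"offset":[0,0,0],"spin":0,"gripper":0},
  ],
)

```text
clock: 3.2
tool_pos: [0.4755, 0.0317, 0.0909]
tool_rot: [[-0.995, 0.099, 0.004], [0.099, 0.995, 0.0], [-0.004, 0.0, -1.0]]
force: [-0.2, -0.5, -0.3]
width: 0.0004
grip_force: 0.0
```

```bash
python3 -c "
from h import *
where()"
```

```text
manifold xy mm -31.512505560267808 67.94157927147363 z 90.8877755708612 rot [[-0.995, 0.099, 0.004], [0.099, 0.995, 0.0], [-0.004, 0.0, -1.0]] [-0.20316253 -0.49707101 -0.29030035] 0.0003908112339571407 3.2
```

Emit:
move_arm(
  rows=[
    {"offset":[-0.012,0,0],"spin":0,"gripper":0},
    {"offset":[-0.012,0,0],"spin":0,"gripper":0},
    {"offset":[-0.01,0,0],"spin":0,"gripper":0},
    {"offset":[0,0,0],"spin":0,"gripper":0},
    {"offset":[0,0,0],"spin":0,"gripper":0},
  ],
)

```text
clock: 3.7
tool_pos: [0.5061, 0.0284, 0.0896]
tool_rot: [[-0.995, 0.099, -0.001], [0.099, 0.995, -0.0], [0.001, -0.0, -1.0]]
force: [-0.6, 0.1, 0.1]
width: 0.0004
grip_force: 0.0
```

```bash
python3 -c "
from h import *
where()
d=save('top','t3');cv2.imwrite('pics/t3c.png',cv2.resize(cv2.imread('pics/t3.png')[130:260,270:430],None,fx=4,fy=4))
d=save('side','s3');cv2.imwrite('pics/s3c.png',cv2.resize(cv2.imread('pics/s3.png')[60:260,230:430],None,fx=3,fy=3))"
```

```text
manifold xy mm -0.7369153425294193 67.63874780912853 z 89.63197702953043 rot [[-0.995, 0.099, -0.001], [0.099, 0.995, -0.0], [0.001, -0.0, -1.0]] [-0.56798763  0.11229826  0.07458812] 0.0004491639961793888 3.7
```

View pics/s3c.png

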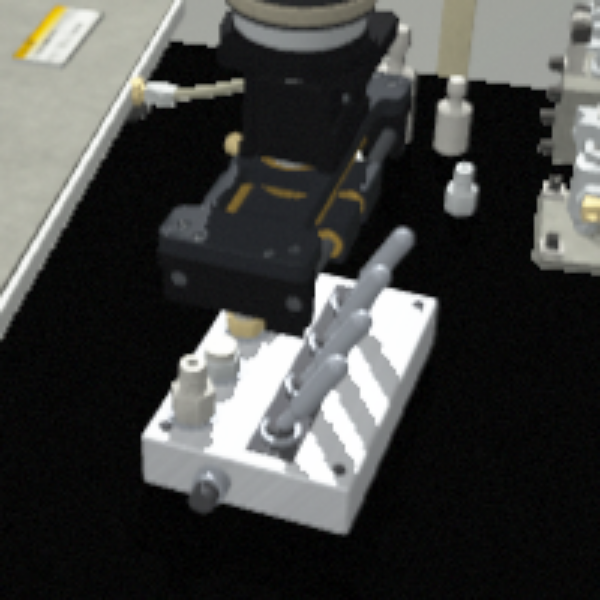

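Run:
```python
from h import *
for n,us in(('s3',[(180,278),(293,302),(180,215),(310,320),(325,240),(300,60)]),('s2',[(325,320),(445,347),(440,365)])):
    for u,v in us:
        p=pt(n,230+u//3,60+v//3);q=p[:2]-o;print(n,u,v,'world',p.round(3),'man',np.round([q@X,q@Y],3))
```

```text
s3 180 278 world [0.543 0.111 0.208] man [0.028 0.154]
s3 293 302 world [0.488 0.117 0.208] man [-0.028  0.154]
s3 180 215 world [0.546 0.1   0.236] man [0.032 0.142]
s3 310 320 world [0.479 0.116 0.198] man [-0.036  0.152]
s3 325 240 world [0.482 0.067 0.21 ] man [-0.028  0.104]
s3 300 60 world [0.499 0.061 0.302] man [-0.011  0.1  ]
s2 325 320 world [0.471 0.121 0.204] man [-0.045  0.156]
s2 445 347 world [0.413 0.128 0.204] man [-0.103  0.157]
s2 440 365 world [0.415 0.127 0.193] man [-0.101  0.157]
```

View pics/t3c.png

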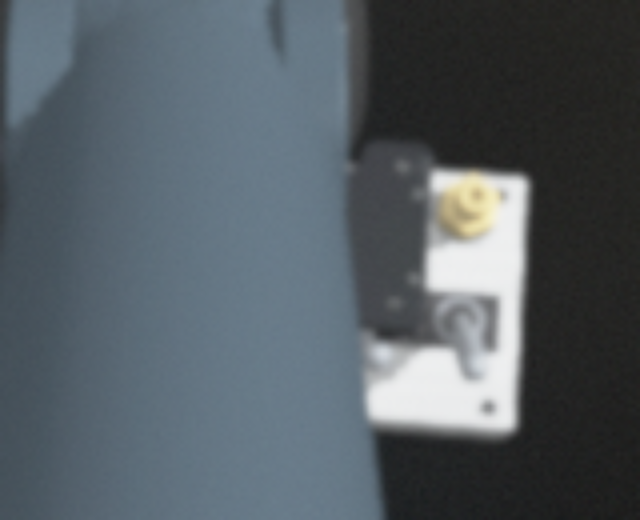

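Run:
```python
from h import *
d=np.load('pics/s3.npz');K=d['intrinsics']
for x,y,z in[(0,67.5,90),(0,82,90),(0,67.5,115),(-34,67.5,101),(34,67.5,101),(0,22.5,46),(-34,22.5,101),(0,67.5,46),(0,-22.5,46)]:
    w=np.r_[o+X*x/1e3+Y*y/1e3,z/1e3];c=d['attitude'].T@(w-d['eye']);u=K[0,0]*c[0]/-c[2]+K[0,2];v=K[1,1]*-c[1]/-c[2]+K[1,2];print((x,y,z),'crop',(u-230)*3,(v-60)*3)
```

```text
(0, 67.5, 90) crop 286.4176358934359 372.23976543261807
(0, 82, 90) crop 278.2215641895725 387.60797452243537
(0, 67.5, 115) crop 287.6692646052188 337.489524095559
(-34, 67.5, 101) crop 344.80779746053923 370.42805242331445
(34, 67.5, 101) crop 230.25502350300195 344.072320336604
(0, 22.5, 46) crop 307.8274293197731 384.2199331460405
(-34, 22.5, 101) crop 367.2698509655864 324.2905127516233
(0, 67.5, 46) crop 284.3301524807172 430.19669123352065
(0, -22.5, 46) crop 329.71424357990327 341.3943422728446
```

Run:
```python
import plant; print([n for n in dir(plant) if not n.startswith('_')]); print(getattr(plant,'hold_point_z',None))
from h import *
d=save('wrist','w3'); print(d['mount'],d['intrinsics']); where(); print(get_obs()['qpos'])
s=save('side','s4')
# lowest robot points near: cloud
K=s['intrinsics'];z=s['depth'];v,u=np.mgrid[:400,:640]
P=np.stack([(u-K[0,2])/K[0,0]*z,-(v-K[1,2])/K[1,1]*z,-z],-1)@s['attitude'].T+s['eye']
P=P[z>0];q=np.c_[(P[:,:2]-o)@X,(P[:,:2]-o)@Y,P[:,2]]*1e3
k=(abs(q[:,0])<90)&(q[:,1]>-100)&(q[:,1]<200)&(q[:,2]>120);q=q[k]
print(q.min(0),q.max(0),np.histogram(q[:,2],bins=range(120,300,10)))
```

```text
['Unreachable', 'finish_job', 'get_obs', 'grab_frame', 'hold_point_z']
0.0187
[[ 5.47134390e-04  9.52651297e-01  3.04064479e-01  8.31294753e-02]
 [ 9.99998670e-01 -5.39557355e-05 -1.63035374e-03 -4.20116126e-04]
 [-1.53675258e-03  3.04064966e-01 -9.52650059e-01 -1.95077469e-01]
 [ 0.00000000e+00  0.00000000e+00  0.00000000e+00  1.00000000e+00]] [[322.56623927   0.         318.39218965]
 [  0.         322.56623927 198.23191605]
 [  0.           0.           1.        ]]
manifold xy mm -1.1658547029195794 67.76787542726788 z 89.78702435865799 rot [[-0.995, 0.098, -0.001], [0.098, 0.995, 0.0], [0.001, 0.0, -1.0]] [-0.19597352  0.60308051  0.79270295] 0.00030659745249592184 3.85
[-25.64038485  18.7278991   21.54862027 117.40111514  -9.52885853
  45.53722865  85.93882714]
[-38.75460162 -27.27410593 120.71426138] [ 38.37113733 164.14773582 415.06275404] (array([  45,    3,    0,    0,    0,    0,    0,  268,  485,  754,  488,
       1460,  253,  263,  215,  197,  163]), array([120, 130, 140, 150, 160, 170, 180, 190, 200, 210, 220, 230, 240,
       250, 260, 270, 280, 290]))
```

View pics/w3.png

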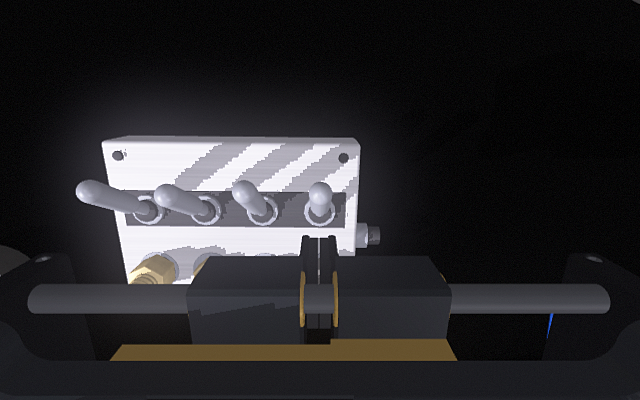

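Run:
```python
from h import *
for f in('s4','s2'):
    s=np.load('pics/'+f+'.npz')
    K=s['intrinsics'];z=s['depth'];v,u=np.mgrid[:400,:640]
    P=np.stack([(u-K[0,2])/K[0,0]*z,-(v-K[1,2])/K[1,1]*z,-z],-1)@s['attitude'].T+s['eye']
    q=np.dstack([(P[...,:2]-o)@X,(P[...,:2]-o)@Y,P[...,2]])*1e3
    k=(z>0)&(abs(q[...,0])<120)&(q[...,1]>20)&(q[...,1]<110)&(q[...,2]>104)&(q[...,2]<180)
    a=q[k];print(f,len(a),a.min(0) if len(a) else '',a.max(0) if len(a) else '',u[k].mean(),v[k].mean()); print(a[::6].round())
w=np.load('pics/w3.npz');M=w['mount'];K=w['intrinsics']
for u,v in[(312,240),(325,240),(312,300),(318,198),(318,255)]:
    z=w['depth'][v,u];print(u,v,z,(M@np.r_[(u-K[0,2])/K[0,0]*z,-(v-K[1,2])/K[1,1]*z,-z,1])[:3]*1e3)
```

```text
s4 117 [-35.24075375  21.31888794 104.40544974] [ 11.03371024  78.5299513  131.00813534] 336.9230769230769 172.5982905982906
[[-25.  22. 107.]
 [-28.  25. 108.]
 [-25.  28. 107.]
 [-34.  21. 105.]
 [-33.  28. 107.]
 [  4.  76. 129.]
 [ 11.  77. 126.]
 [  1.  76. 128.]
 [ 10.  75. 123.]
 [ -1.  76. 127.]
 [-11.  75. 129.]
 [ -3.  76. 125.]
 [ -1.  75. 121.]
 [-10.  70. 121.]
 [-31.  62. 106.]
 [-32.  68. 108.]
 [-30.  71. 108.]
 [-27.  75. 108.]
 [-27.  75. 106.]
 [-30.  77. 106.]]
s2 84 [-84.58608679  64.46732106 104.07502161] [-22.279558    80.78843064 125.27763732] 354.6309523809524 182.1904761904762
[[-25.  68. 108.]
 [-26.  72. 109.]
 [-63.  77. 124.]
 [-31.  70. 107.]
 [-68.  76. 123.]
 [-29.  73. 107.]
 [-65.  78. 121.]
 [-74.  76. 122.]
 [-29.  73. 105.]
 [-66.  77. 119.]
 [-76.  78. 122.]
 [-26.  77. 105.]
 [-73.  77. 118.]
 [-83.  76. 120.]]
312 240 0.1733029 [  9.05441932  -3.57064269 -36.79852334]
325 240 0.1757436 [  8.01506725   3.467761   -34.58030497]
312 300 0.0861968 [  31.01211428   -1.98624911 -121.2284024 ]
318 198 0.18239759 [ 27.7936556   -0.344517   -21.27617957]
318 255 0.1586258 [  8.30232165  -0.3528574  -52.45069226]
```

The wrist view and depth clouds show the real fingertips about 30 mm above the reported TCP, so they passed over toggle 1 and it is still shut. I back off, go 30 mm lower, and check by depth.

Emit:
move_arm(
  rows=[
    {"offset":[0.035,0,0],"spin":0,"gripper":0},
    {"offset":[0.037,0,0],"spin":0,"gripper":0},
    {"offset":[0,0,0],"spin":0,"gripper":0},
    {"offset":[0,0,0.015],"spin":0,"gripper":0},
    {"offset":[0,0,0.015],"spin":0,"gripper":0},
  ],
)

```text
clock: 4.4
tool_pos: [0.4356, 0.036, 0.0603]
tool_rot: [[-0.995, 0.098, 0.003], [0.098, 0.995, 0.001], [-0.003, 0.001, -1.0]]
force: [-0.6, 0.1, 0.1]
width: 0.0003
grip_force: 0.0
```

Emit:
move_arm(
  rows=[
    {"offset":[0,0,0],"spin":0,"gripper":0},
    {"offset":[0,0,0],"spin":0,"gripper":0},
  ],
)

```text
clock: 4.6
tool_pos: [0.435, 0.0355, 0.0601]
tool_rot: [[-0.995, 0.098, 0.0], [0.098, 0.995, -0.0], [-0.0, -0.0, -1.0]]
force: [-0.6, -0.1, 0.5]
width: 0.0001
grip_force: 0.0
```

```bash
cat >> h.py <<'E'
def cloud(n='side',zlo=60):
    s=grab_frame(n);K=s['intrinsics'];z=s['depth'];v,u=np.mgrid[:400,:640]
    P=np.stack([(u-K[0,2])/K[0,0]*z,-(v-K[1,2])/K[1,1]*z,-z],-1)@s['attitude'].T+s['eye']
    q=np.dstack([(P[...,:2]-o)@X,(P[...,:2]-o)@Y,P[...,2]])*1e3
    return q[z>0]
def near(q,x0,x1,y0,y1,z0,z1):
    k=((q>[x0,y0,z0])&(q<[x1,y1,z1])).all(1);a=q[k];print(len(a),a.min(0).round() if len(a) else '',a.max(0).round() if len(a) else '')
    return a
E
python3 - <<'E'
from h import *
where();q=cloud();a=near(q,-95,-50,40,100,55,140);print(a[::5].round())
E
```

```text
manifold xy mm -72.24925264741043 67.83692702667116 z 60.119802133412755 rot [[-0.995, 0.098, 0.0], [0.098, 0.995, -0.0], [-0.0, -0.0, -1.0]] [-0.61678233 -0.05923208  0.54337253] 0.00011948599613147967 4.6
19 [-81.  74.  93.] [-59.  78.  97.]
[[-59.  76.  94.]
 [-65.  77.  94.]
 [-70.  76.  93.]
 [-77.  78.  95.]]
```

Finger end now at z≈92, finger x −81..−59. Pushing.

Emit:
move_arm(
  rows=[
    {"offset":[-0.015,0,0],"spin":0,"gripper":0},
    {"offset":[-0.015,0,0],"spin":0,"gripper":0},
    {"offset":[-0.01,0,0],"spin":0,"gripper":0},
    {"offset":[-0.01,0,0],"spin":0,"gripper":0},
    {"offset":[0,0,0],"spin":0,"gripper":0},
  ],
)

```text
clock: 5.15
tool_pos: [0.4863, 0.0305, 0.0603]
tool_rot: [[-0.995, 0.099, 0.002], [0.099, 0.995, -0.0], [-0.002, 0.0, -1.0]]
force: [-0.0, 0.1, -0.1]
width: 0.0003
grip_force: 0.0
```

Emit:
move_arm(
  rows=[
    {"offset":[-0.01,0,0],"spin":0,"gripper":0},
    {"offset":[-0.01,0,0],"spin":0,"gripper":0},
    {"offset":[-0.005,0,0],"spin":0,"gripper":0},
    {"offset":[0,0,0],"spin":0,"gripper":0},
    {"offset":[0,0,0],"spin":0,"gripper":0},
  ],
)

```text
clock: 5.65
tool_pos: [0.5101, 0.0281, 0.06]
tool_rot: [[-0.995, 0.098, 0.002], [0.098, 0.995, -0.0], [-0.002, 0.0, -1.0]]
force: [-0.8, -0.4, 0.2]
width: 0.0008
grip_force: 0.0
```

Run:
```python
from h import *
where();q=cloud();near(q,-60,-15,50,90,80,115);near(q,12,60,50,90,60,130)
```

```text
manifold xy mm 3.269786417788704 67.7725062438897 z 59.955413486585826 rot [[-0.995, 0.098, 0.002], [0.098, 0.995, -0.0], [-0.002, 0.0, -1.0]] [-0.77144559 -0.36053707  0.19720309] 0.0007724421642114157 5.65
0  
190 [12. 56. 60.] [60. 82. 95.]
```

Emit:
move_arm(
  rows=[
    {"offset":[-0.003,0,0],"spin":0,"gripper":0},
    {"offset":[-0.003,0,0],"spin":0,"gripper":0},
    {"offset":[0,0,0],"spin":0,"gripper":0},
  ],
)

```text
clock: 6.0
tool_pos: [0.5152, 0.0277, 0.0598]
tool_rot: [[-0.995, 0.098, -0.001], [0.098, 0.995, 0.0], [0.001, -0.0, -1.0]]
force: [-2.3, -0.3, 0.5]
width: 0.0005
grip_force: 0.7
```

Emit:
move_arm(
  rows=[
    {"offset":[-0.003,0,0],"spin":0,"gripper":0},
    {"offset":[0,0,0],"spin":0,"gripper":0},
  ],
)

```text
clock: 6.2
tool_pos: [0.5186, 0.0273, 0.0599]
tool_rot: [[-0.995, 0.098, 0.0], [0.098, 0.995, 0.0], [-0.0, 0.0, -1.0]]
force: [-1.8, 0.3, 0.9]
width: 0.0002
grip_force: 0.7
```

Emit:
move_arm(
  rows=[
    {"offset":[-0.002,0,0],"spin":0,"gripper":0},
    {"offset":[0,0,0],"spin":0,"gripper":0},
  ],
)

```text
clock: 6.4
tool_pos: [0.5198, 0.0272, 0.0598]
tool_rot: [[-0.995, 0.098, -0.001], [0.098, 0.995, 0.0], [0.001, -0.0, -1.0]]
force: [-2.7, -0.3, 1.2]
width: 0.0002
grip_force: 1.4
```

Emit:
move_arm(
  rows=[
    {"offset":[-0.002,0,0],"spin":0,"gripper":0},
    {"offset":[0,0,0],"spin":0,"gripper":0},
  ],
)

```text
clock: 6.6
tool_pos: [0.5201, 0.0272, 0.0595]
tool_rot: [[-0.995, 0.098, -0.005], [0.098, 0.995, 0.0], [0.005, -0.0, -1.0]]
force: [-6.9, 0.2, 2.5]
width: 0.0003
grip_force: 3.5
```

Force rose to 7 N with no further travel, so toggle 1 is at its stop. Retreating and moving to toggle 4.

Emit:
move_arm(
  rows=[
    {"offset":[0.02,0,0],"spin":0,"gripper":0},
    {"offset":[0.034,0,0],"spin":0,"gripper":0},
    {"offset":[0.034,0,0],"spin":0,"gripper":0},
    {"offset":[0,0,-0.04],"spin":0,"gripper":0},
    {"offset":[0,0,0],"spin":0,"gripper":0},
  ],
)

```text
clock: 7.1
tool_pos: [0.4383, 0.0361, 0.1036]
tool_rot: [[-0.995, 0.098, 0.01], [0.098, 0.995, 0.003], [-0.01, 0.004, -1.0]]
force: [1.4, -0.1, 0.4]
width: 0.0007
grip_force: 0.0
```

Emit:
move_arm(
  rows=[
    {"offset":[0,-0.045,0],"spin":0,"gripper":0},
    {"offset":[0,-0.045,0],"spin":0,"gripper":0},
    {"offset":[0,-0.045,0],"spin":0,"gripper":0},
    {"offset":[0,0,0],"spin":0,"gripper":0},
    {"offset":[0,0,0],"spin":0,"gripper":0},
  ],
)

```text
clock: 7.6
tool_pos: [0.4227, -0.1, 0.1003]
tool_rot: [[-0.995, 0.102, 0.003], [0.101, 0.995, -0.001], [-0.003, -0.0, -1.0]]
force: [-0.1, 0.5, 0.8]
width: 0.0003
grip_force: 0.0
```

Run:
```python
from h import *
where();q=cloud()
near(q,-60,-15,50,90,80,115);near(q,-60,-15,5,40,80,115);near(q,15,45,50,84,84,130)
q=cloud('wrist') if 0 else None
```

```text
manifold xy mm -71.36496472371823 -68.25594966316905 z 100.30573207445123 rot [[-0.995, 0.102, 0.003], [0.101, 0.995, -0.001], [-0.003, -0.0, -1.0]] [-0.11646278  0.50181152  0.82432598] 0.00034806334469814537 7.6
0  
123 [-36.  20.  80.] [-15.  32. 109.]
134 [18. 63. 84.] [ 45.  77. 109.]
```

Emit:
move_arm(
  rows=[
    {"offset":[0,0,0.02],"spin":0,"gripper":0},
    {"offset":[0,0,0.02],"spin":0,"gripper":0},
    {"offset":[0,0,0],"spin":0,"gripper":0},
    {"offset":[-0.015,0,0],"spin":0,"gripper":0},
    {"offset":[-0.015,0,0],"spin":0,"gripper":0},
  ],
)

```text
clock: 8.15
tool_pos: [0.4514, -0.1005, 0.0604]
tool_rot: [[-0.995, 0.096, -0.001], [0.096, 0.995, 0.001], [0.001, 0.001, -1.0]]
force: [-3.6, -0.1, 3.6]
width: 0.0002
grip_force: 2.3
```

Emit:
move_arm(
  rows=[
    {"offset":[-0.012,0,0],"spin":0,"gripper":0},
    {"offset":[-0.012,0,0],"spin":0,"gripper":0},
    {"offset":[-0.012,0,0],"spin":0,"gripper":0},
    {"offset":[-0.008,0,0],"spin":0,"gripper":0},
    {"offset":[0,0,0],"spin":0,"gripper":0},
  ],
)

```text
clock: 8.65
tool_pos: [0.4965, -0.1061, 0.0598]
tool_rot: [[-0.995, 0.098, 0.001], [0.098, 0.995, -0.001], [-0.001, -0.0, -1.0]]
force: [0.4, -1.0, -0.4]
width: 0.0002
grip_force: 0.0
```

Emit:
move_arm(
  rows=[
    {"offset":[-0.003,0,0],"spin":0,"gripper":0},
    {"offset":[-0.003,0,0],"spin":0,"gripper":0},
    {"offset":[0,0,0],"spin":0,"gripper":0},
  ],
)

```text
clock: 8.95
tool_pos: [0.5009, -0.1067, 0.0598]
tool_rot: [[-0.995, 0.098, -0.0], [0.098, 0.995, 0.0], [0.0, 0.0, -1.0]]
force: [-1.2, 0.7, -0.9]
width: 0.0005
grip_force: 0.7
```

Emit:
move_arm(
  rows=[
    {"offset":[-0.003,0,0],"spin":0,"gripper":0},
    {"offset":[-0.002,0,0],"spin":0,"gripper":0},
    {"offset":[0,0,0],"spin":0,"gripper":0},
  ],
)

```text
clock: 9.25
tool_pos: [0.5052, -0.1071, 0.0597]
tool_rot: [[-0.995, 0.098, -0.002], [0.098, 0.995, 0.0], [0.002, 0.0, -1.0]]
force: [-4.2, 0.8, -0.2]
width: 0.0005
grip_force: 2.1
```

Emit:
move_arm(
  rows=[
    {"offset":[-0.002,0,0],"spin":0,"gripper":0},
    {"offset":[0,0,0],"spin":0,"gripper":0},
  ],
)

```text
clock: 9.45
tool_pos: [0.5054, -0.107, 0.0595]
tool_rot: [[-0.995, 0.098, -0.005], [0.098, 0.995, 0.001], [0.005, 0.001, -1.0]]
force: [-7.0, 1.5, 4.1]
width: 0.0003
grip_force: 4.2
```

Emit:
move_arm(
  rows=[
    {"offset":[-0.002,0,0],"spin":0,"gripper":0},
    {"offset":[0,0,0],"spin":0,"gripper":0},
  ],
)

```text
clock: 9.65
tool_pos: [0.5056, -0.107, 0.0593]
tool_rot: [[-0.995, 0.099, -0.009], [0.099, 0.995, 0.002], [0.009, 0.001, -1.0]]
force: [-10.6, 0.8, 6.3]
width: 0.0004
grip_force: 6.6
```

Toggle 4 is at its stop as well. Retreat, lift and verify.

Emit:
move_arm(
  rows=[
    {"offset":[0.02,0,0],"spin":0,"gripper":0},
    {"offset":[0.034,0,0],"spin":0,"gripper":0},
    {"offset":[0.034,0,0],"spin":0,"gripper":0},
    {"offset":[0,0,-0.04],"spin":0,"gripper":0},
    {"offset":[0,0,-0.04],"spin":0,"gripper":0},
  ],
)

```text
clock: 10.15
tool_pos: [0.4218, -0.0989, 0.1405]
tool_rot: [[-0.995, 0.099, 0.0], [0.099, 0.995, -0.0], [-0.0, -0.0, -1.0]]
force: [1.1, 0.5, 1.0]
width: 0.0006
grip_force: 0.0
```

Emit:
move_arm(
  rows=[
    {"offset":[0,0,-0.04],"spin":0,"gripper":0},
    {"offset":[0,0,-0.04],"spin":0,"gripper":0},
    {"offset":[0,0,0],"spin":0,"gripper":0},
    {"offset":[0,0,0],"spin":0,"gripper":0},
    {"offset":[0,0,0],"spin":0,"gripper":0},
  ],
)

```text
clock: 10.65
tool_pos: [0.4222, -0.0987, 0.2191]
tool_rot: [[-0.995, 0.098, -0.0], [0.098, 0.995, 0.0], [0.0, 0.0, -1.0]]
force: [0.6, 0.0, -0.0]
width: 0.0003
grip_force: 0.0
```

Run:
```python
from h import *
where();save('side','s9');cv2.imwrite('pics/s9c.png',cv2.resize(cv2.imread('pics/s9.png')[100:260,230:430],None,fx=3,fy=3))
q=cloud()
for y in(67.5,22.5,-22.5,-67.5):
    near(q,-50,-15,y-14,y+14,84,115);near(q,15,38,y-14,y+14,86,115)
```

```text
manifold xy mm -71.93878465552747 -67.00942398317805 z 219.14331777055656 rot [[-0.995, 0.098, -0.0], [0.098, 0.995, 0.0], [0.0, 0.0, -1.0]] [ 0.61134288  0.04879504 -0.04593458] 0.0002545251620079444 10.65
0  
109 [20. 63. 86.] [ 38.  77. 109.]
114 [-36.  20.  84.] [-16.  34. 110.]
0  
104 [-35. -24.  84.] [-15. -13. 111.]
0  
0  
93 [ 19. -72.  86.] [ 38. -58. 109.]
```

View pics/s9c.png

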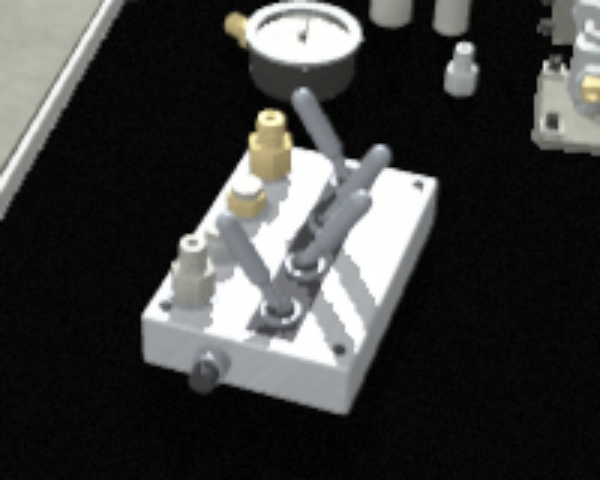

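Toggle 1 (tip 228,220) and toggle 4 (tip 302,95) lean to their ports, the middle two are shut, and the gripper is clear.

```bash
python3 -c "
from plant import *
print(finish_job())"
```

```text
the job is handed in; nothing more can be done
None
```

I opened toggles 1 and 4 (the adaptor ports) to their stops, left toggles 2 and 3 shut, and handed the job in at about 10.7 s with the arm clear; the judge returned no verdict.

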